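Lock and put away the bench lathe

ROBOT

A 6-joint arm with a two-finger parallel gripper is mounted at the origin on the work surface. World frame = base frame: x ahead of the robot, y to its left, z up, the work surface at z = 0. Lengths are in mm, angles in degrees, forces in N, time in s.
With the tool pointing down it reaches from about 325 to 925 mm from the base axis. Payload 3.1 kg.
Tool frame: the origin (TCP) lies at the very end of the fingers, on their centre line; the grasp point (between the pads) lies grasp_offset behind it (grasp_offset is the distance from the TCP to the grasp point, in mm); z points along the fingers, y is the line along which they close (so a half turn about z gives the same grasp; the last joint's range is limited). The gripper opens to 85 mm and grips with 20 to 120 N. Pads are 22 mm wide; open, the fingers measure 114 mm over their backs; the gripper's body (76 mm by 85 mm) begins 54 mm behind the grasp point. The pads swing forward as they close: fully open they stand 13 mm farther back than shut.
Start: joints at [60.264, 12.427, 92.441, -0, 75.132, -6.429], TCP at [247.279, 574.014, 231.3] pointing down, gripper open.
Joint ranges: [-157.48, 157.48], [-44.54, 120.13], [17.64, 146.25], [-64.5, 244.5], [7.68, 150.69], [-147.95, 147.95]. Speed limits (degrees/s): [159.86, 159.86, 180, 180, 180, 180].

INTERFACE

Orientations are given as [roll, pitch, yaw] about the fixed x, y, z axes, in that order (R = Rz(yaw) Ry(pitch) Rx(roll)).
In Python, from station import * gives the robot as it stands. Calls block until the motion is done:
- goto(position, orientation): joint-space move of the TCP to a pose.
- move_l(position, attitude=None, speed=150): straight line of the TCP; attitude=None keeps the orientation; speed is the mean speed in mm/s.
- move_j(angles): joint-space move.
- grip(opening, squeeze=None): finger opening in mm; squeeze is the grip in N (None keeps the last); returns when the fingers have stopped.
- wait(seconds).
- solve_ik(position, orientation): joint angles nearest the present ones, or None.
- get_obs(): the state.
- get_image(name): name is "side" or "top"; returns the picture (400x640x3 uint8, red, green, blue); there is no depth.
- get_calibration(name): a dict with "fx", "fy", "cx", "cy" (pixels), "R" (3x3) and "t" (3): a world point X has camera coordinates R X + t. Camera axes: x right, y down, z forward; pixel columns grow to the right and rows downward; lengths in mm; the calibration is good to about 2 mm. A picture is of the moment at which its call begins. get_calibration takes no time and is no camera call.
A pose or a line that the arm cannot do raises Unreachable and nothing moves.
- sign_off(): hands the job in; it is judged then, once.
Trained networks look in the newest picture that a camera, given by its name, has taken for a name from the list of things; names that differ only in an ending like _2 or _b are one class to them, and where a whole thing is asked for, a point or a joint stands for the part that bears it (a point fixed in the world has none). Each returns a list of dicts, best first, with "score" (0 to 1); they miss things now and then, are a little off and sometimes report something else, mostly with a low value. They report only what shows in the picture. A call takes as long as a camera call. They do not tell look-alikes from the thing itself.
- spot_in(name, camera): "extent" ([centre column, centre row, width, height] in pixels, round what is visible of it).
- regions_of(name, camera): "region" (400x640 bool, what is visible of it) and "extent" ([centre column, centre row, width, height] in pixels, round what is visible of it).
The state is a dict: "t": time; "joint_pos": joint angles; "qvel": joint speeds; "effort": joint torques, N m; "tcp_pos": TCP position; "ee_rot": TCP orientation; "wrist_force": force on the tool from outside, world axes, zero at the start; "moment": the same for the moment, N m; "grip_width": finger opening in mm; "grip_force": force on a finger pad.
Only numpy, scipy, OpenCV 4.12 (cv2) and the standard library are available. Lean on these libraries where they do the work, as an engineer would, in place of code of your own. Each camera call takes 0.05 s, during which the arm holds its last target. There are 200 camera calls.

TASK

Put the bench lathe away. First lock its spindle: stand the locking pin in the hole on top of the headstock, turn the crank until the pin finds the hidden cross-hole in the spindle, and push the pin fully home. Only then press every tool block that is out flush into a recess of the rack plate (any recess), and also hang the chip basket by its handle on the hook, without tipping over the oil bottle.

Things in the scene. Friction and masses are not known exactly. Their poses are not given: they have to be found in the camera images.
- lathe: Steel bench lathe, fixed; dark bed 86 mm wide along its y. Origin on the table under the headstock, the closed 74 x 64 mm block near the -y end, top face 126 mm high; x across the bed (away from the robot at yaw 0), y along the spindle. In the headstock: a level 36 mm spindle, axis 85 mm high, with one 16 mm cross-hole straight through it, hidden. An 88 mm faceplate and a tailstock lie to +y
- bore (a point): Centre of the mouth of the vertical 13.6 mm bore, 22 mm deep, in the headstock's top face (lathe axes); it meets the spindle above its axis. With the cross-hole out of line a pin in the bore stands on the spindle, collar about 43 mm above the face; in line (within 0.1 rad) the pin falls or is pushed through until its collar rests on the face, and the spindle is locked
- axis (a point): Point on the spindle's axis, 85 mm above the table, in the plane in which the middle of the crank's handle turns (lathe axes)
- crank_grip (a point): Middle of the crank's handle: a black bar, 16 mm thick, 94 mm long, parallel to the spindle, 70 mm from its axis, 95 mm to the -y side of the bore. It turns the spindle, from 1.15 rad to -x of upright to 1.0 rad to +x, and stays where left (friction 0.15 N m). It starts 0.75 to 1.0 rad to -x; the hole lines up at an angle that varies, 0.5 rad to -x to 0.5 rad to +x of upright
- pin_rest: Aluminium block 50 x 50 x 72 mm with a bore in its top in which the locking pin stands at the start. Origin at the centre of its underside
- pin: Steel locking pin, about 120 g, upright in its rest at the start. Origin at the centre of the underside of its collar (30 mm across, 6 mm thick), z up along the pin. Below: round shank 12 mm thick, 66 mm long, tapered tip. Above the collar: a square grip, 16 x 16 mm (sides along its x and y) and 40 mm tall, its top 46 mm above the origin
- rack: Aluminium rack plate, 90 (x) x 270 (y) x 30 mm, fixed, with four rectangular recesses in a row along its y. Origin at the centre of its underside
- basket: Aluminium chip basket: open box 74 (x) x 90 (y) x 42 mm, about 220 g, with a rigid bail: an arch of 8 mm bar in its y-z plane, its level top part 48 mm long, centre line 95 mm above the underside. On its middle stands a flat lifting tab, 26 (x) x 12 (y) mm, its top 135 mm above the underside. Origin at the centre of the underside, z up
- bail (a point): Middle of the bail's level top part, on the bar's centre line, axes as the basket's
- hook: Steel hook stand, fixed: base 90 x 90 x 10 mm, post 16 mm thick and 225 mm tall at the origin (centre of the underside); the hook's 9 mm bar reaches out along the stand's own -x
- hook_low (a point): Top of the hook's bar at its lowest point, 60 mm from the post's axis, 196 mm above the table (axes as the stand's). From there the bar rises gently to the post and steeply to the free tip, which is 32 mm farther out along -x with its top 217 mm above the table
- oil_bottle: Amber oil bottle, 52 mm across and 115 mm tall, standing towards the far edge. Origin at the centre of its underside. Leave it standing
- block0: Steel tool block, 56 (x) x 42 (y) x 24 mm, 300 g; three or four are present, all alike (None if absent). On its top stands a flat lifting tab, 14 (x) x 28 (y) mm and 36 mm tall (60 mm above the underside in all). Origin at the centre of the underside, z up
- block0_top (a point): Centre of that block's 56 x 42 mm upper face, 24 mm above its underside, axes as the block's
- rack_hole0 (a point): Centre of the mouth of one recess, at the rack plate's top face 30 mm above the table, axes as the rack's: 59 (x) x 45 (y) mm, 24 mm deep, bevelled; neighbouring centres are 64 mm apart. A block goes in either way round
- block1: Steel tool block, 56 (x) x 42 (y) x 24 mm, 300 g; three or four are present, all alike (None if absent). On its top stands a flat lifting tab, 14 (x) x 28 (y) mm and 36 mm tall (60 mm above the underside in all). Origin at the centre of the underside, z up
- block1_top (a point): Centre of that block's 56 x 42 mm upper face, 24 mm above its underside, axes as the block's
- rack_hole1 (a point): Centre of the mouth of one recess, at the rack plate's top face 30 mm above the table, axes as the rack's: 59 (x) x 45 (y) mm, 24 mm deep, bevelled; neighbouring centres are 64 mm apart. A block goes in either way round
- block2: Steel tool block, 56 (x) x 42 (y) x 24 mm, 300 g; three or four are present, all alike (None if absent). On its top stands a flat lifting tab, 14 (x) x 28 (y) mm and 36 mm tall (60 mm above the underside in all). Origin at the centre of the underside, z up
- block2_top (a point): Centre of that block's 56 x 42 mm upper face, 24 mm above its underside, axes as the block's
- rack_hole2 (a point): Centre of the mouth of one recess, at the rack plate's top face 30 mm above the table, axes as the rack's: 59 (x) x 45 (y) mm, 24 mm deep, bevelled; neighbouring centres are 64 mm apart. A block goes in either way round
- block3: Steel tool block, 56 (x) x 42 (y) x 24 mm, 300 g; three or four are present, all alike (None if absent). On its top stands a flat lifting tab, 14 (x) x 28 (y) mm and 36 mm tall (60 mm above the underside in all). Origin at the centre of the underside, z up
- block3_top (a point): Centre of that block's 56 x 42 mm upper face, 24 mm above its underside, axes as the block's
- rack_hole3 (a point): Centre of the mouth of one recess, at the rack plate's top face 30 mm above the table, axes as the rack's: 59 (x) x 45 (y) mm, 24 mm deep, bevelled; neighbouring centres are 64 mm apart. A block goes in either way round
Things that resemble listed ones, but are neither listed nor needed, are in the scene too. Leave any orange or yellow look-alike of the basket alone.

How it is judged:
By the outcome, as a careful person would: the job done as asked, in the order asked, and still so for the second after the job is handed in, with the robot touching nothing.
Of block0, block1, block2, block3 only 3 to 4 are there at a start; the rules pass over those that are not, and their reading is None.
At some moment in a run one of block0, block1, block2, block3 may be knocked a few centimetres aside while the robot is not near it.
Once in a run the grip may slacken for a moment while it holds something.
It also fails if it takes over 210 s, if anything falls off the work surface, if the arm or the gripper's body presses on something with over 40 N, if the wrist force passes 120 N, or if a joint passes its speed limit or range.

## Working session

There is one attempt and no reset: what is moved stays moved. The work goes in short steps, each a Python script; the robot and the scene stay as the last script left them, time stands still between calls to the robot, and variables do not carry over. Pictures are saved under pics/ and viewed, at most 14 in all, crops included, and the job is handed in when it is done.

```bash
mkdir -p pics; ls; python3 - <<'E'
from station import *
import cv2,numpy as np
for n in("side","top"):
    im=get_image(n); cv2.imwrite(f"pics/{n}0.png",im[:,:,::-1])
    c=get_calibration(n); print(n,c["fx"],c["fy"],c["cx"],c["cy"],np.round(c["R"],4).tolist(),np.round(c["t"],1).tolist())
    for k in ["lathe","bore","axis","crank_grip","pin_rest","pin","rack","rack_hole0","basket","bail","hook","hook_low","oil_bottle","block0","block0_top"]:
        print(k,[(round(d["score"],2),np.round(d["extent"]).astype(int).tolist()) for d in spot_in(k,n) if d["score"]>.2])
o=get_obs();print(o)
import station
print(getattr(station,'grasp_offset',None))
E
```

```text
pics
side 401.974400789708 401.974400789708 321.8311259408249 200.09233171280417 [[0.9507, -0.31, -0.01], [-0.1789, -0.5218, -0.8341], [0.2533, 0.7948, -0.5515]] [-488.1, 150.3, 1141.6]
lathe [(0.79, [302, 153, 55, 65]), (0.41, [358, 227, 68, 61])]
bore [(0.69, [302, 149, 54, 61])]
axis [(0.56, [302, 150, 59, 65])]
crank_grip []
pin_rest [(0.63, [274, 174, 20, 22]), (0.47, [355, 230, 64, 62])]
pin [(0.3, [302, 150, 57, 64])]
rack [(0.89, [355, 228, 67, 65])]
rack_hole0 [(0.79, [355, 226, 64, 64]), (0.28, [309, 218, 19, 24])]
basket [(0.92, [358, 299, 42, 62]), (0.92, [219, 309, 49, 74]), (0.86, [306, 377, 50, 45]), (0.59, [395, 361, 52, 72]), (0.22, [275, 159, 6, 16])]
bail [(0.78, [218, 309, 53, 67]), (0.69, [307, 378, 46, 44]), (0.66, [353, 298, 45, 65]), (0.65, [399, 364, 46, 72])]
hook [(0.68, [399, 258, 51, 88])]
hook_low [(0.87, [400, 256, 55, 88]), (0.54, [312, 238, 25, 23])]
oil_bottle [(0.66, [378, 185, 14, 34]), (0.34, [277, 161, 6, 15])]
block0 [(0.9, [312, 237, 22, 24]), (0.63, [296, 199, 18, 22]), (0.6, [309, 220, 17, 26]), (0.57, [326, 259, 26, 23])]
block0_top [(0.83, 
[... 1308 characters left out ...]
1])]
{'t': 1.6, 'joint_pos': array([ 6.02599695e+01,  1.24281931e+01,  9.24408177e+01, -1.49306857e-03,
        7.51333274e+01, -6.42865263e+00]), 'qvel': array([-0.04776237, -0.1220731 , -0.0695933 ,  0.09155305, -0.05917086,
       -0.00406903]), 'effort': array([ 5.22248229e-04, -3.96876240e+01, -3.04240823e+01, -9.14531870e-05,
        9.34660129e-04, -4.68335637e-08]), 'tcp_pos': array([247.31942228, 573.9890234 , 231.29401096]), 'ee_rot': array([-1.79997515e+02,  1.17220524e-03,  1.56689005e+02]), 'wrist_force': array([-0.72000142,  0.01915396, -0.32425319]), 'moment': array([-0.00738524,  0.04161825, -0.0526934 ]), 'grip_force': 0.0, 'grip_width': 85.02931596701532}
18.700000000000003
```

```bash
python3 - <<'E'
import cv2
t=cv2.imread("pics/top0.png"); cv2.imwrite("pics/top0c.png",cv2.resize(t[100:350,40:520],(800,417),interpolation=cv2.INTER_CUBIC))
s=cv2.imread("pics/side0.png"); cv2.imwrite("pics/side0c.png",cv2.resize(s[100:400,180:480],(600,600),interpolation=cv2.INTER_CUBIC))
cv2.imwrite("pics/top0l.png",cv2.resize(t[140:260,50:250],(800,480),interpolation=cv2.INTER_CUBIC))
E
```

```text
(no output)
```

View pics/top0c.png

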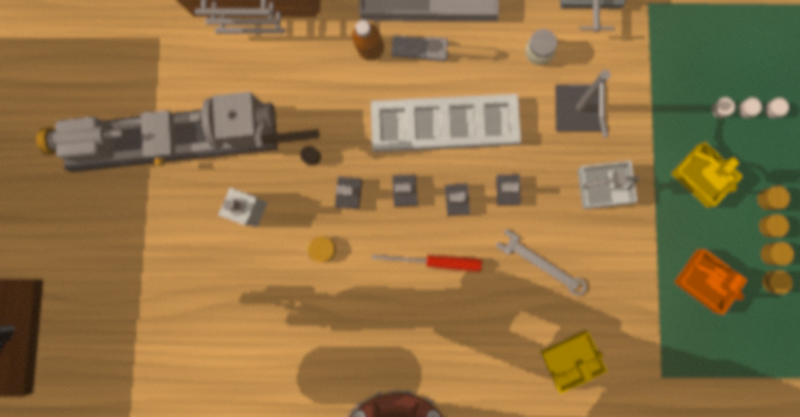

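View pics/side0c.png

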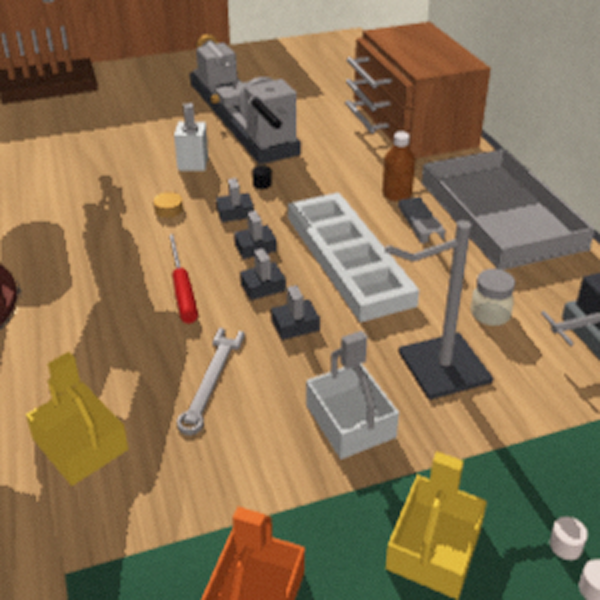

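View pics/top0l.png

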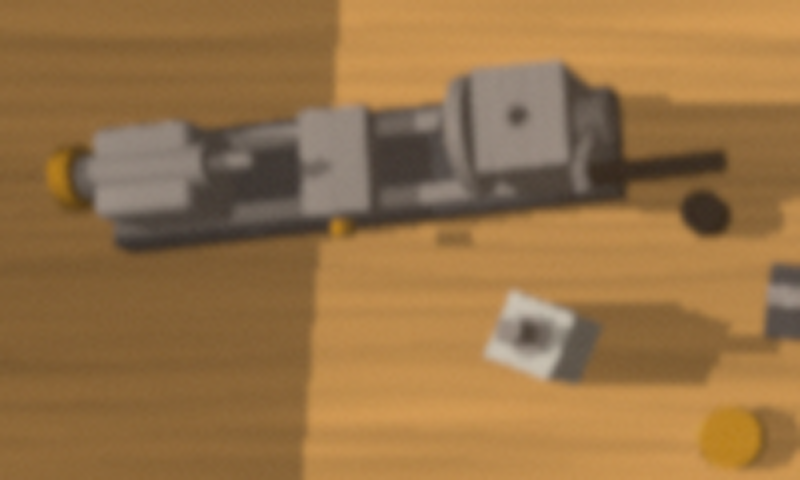

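```bash
cat > h.py <<'E'
import numpy as np,cv2,itertools
from scipy.optimize import minimize
from scipy.ndimage import map_coordinates
from station import *
CAL={n:get_calibration(n) for n in("top","side")}
def proj(n,X):
    c=CAL[n]; p=np.atleast_2d(X)@np.array(c["R"]).T+c["t"]
    return np.c_[c["fx"]*p[:,0]/p[:,2]+c["cx"],c["fy"]*p[:,1]/p[:,2]+c["cy"]]
def back(n,uv,z):
    c=CAL[n];R=np.array(c["R"]);d=R.T@[(uv[0]-c["cx"])/c["fx"],(uv[1]-c["cy"])/c["fy"],1];o=-R.T@np.array(c["t"])
    return o+d*(z-o[2])/d[2]
def grads(im):
    g=cv2.GaussianBlur(im.astype(np.float32).mean(2),(0,0),.9)
    return cv2.Sobel(g,cv2.CV_32F,1,0)/8,cv2.Sobel(g,cv2.CV_32F,0,1)/8
def rect(cx,cy,w,d,z):
    p=[(cx+sx*w/2,cy+sy*d/2,z) for sx,sy in((-1,-1),(1,-1),(1,1),(-1,1))]
    return [(p[i],p[(i+1)%4]) for i in range(4)]
def Rz(a): c,s=np.cos(a),np.sin(a); return np.array([[c,-s,0],[s,c,0],[0,0,1.]])
def score(pose,segs,G,z0=0):
    T=Rz(pose[2]);o=np.array([pose[0],pose[1],z0]);tot=0;k=np.linspace(.05,.95,20)[:,None]
    for n,(gx,gy) in G.items():
        for a,b in segs:
            a_,b_=np.array(a),np.array(b); uv=proj(n,(a_+(b_-a_)*k)@T.T+o)
            d=uv[-1]-uv[0];L=np.hypot(*d);nrm=np.array([-d[1],d[0]])/L
            q=[uv[:,1],uv[:,0]]
            tot-=abs((map_coordinates(gx,q,order=1)*nrm[0]+map_coordinates(gy,q,order=1)*nrm[1]).mean())*L
    return tot
def fit(segs,G,init,r=9,yr=.5,ny=11,z0=0):
    best=min(((score((init[0]+dx,init[1]+dy,init[2]+a),segs,G,z0),(init[0]+dx,init[1]+dy,init[2]+a)) for dx in np.arange(-r,r+.1,3) for dy in np.arange(-r,r+.1,3) for a in np.linspace(-yr,yr,ny)),key=lambda t:t[0])[1]
    s=minimize(lambda p:score((p[0],p[1],p[2]/30),segs,G,z0),(best[0],best[1],best[2]*30),method="Nelder-Mead",options=dict(initial_simplex=np.array([best[0],best[1],best[2]*30])+np.array([[0,0,0],[2,0,0],[0,2,0],[0,0,2.]])))
    return np.array([s.x[0],s.x[1],s.x[2]/30]),s.fun
M=dict(head=rect(0,0,74,64,126),rest=rect(0,0,50,50,72),
 rack=rect(0,0,90,270,30)+sum([rect(0,y,59,45,30) for y in(-96,-32,32,96)],[]),
 block=rect(0,0,56,42,24)+rect(0,0,14,28,60),basket=rect(0,0,74,90,42)+rect(0,0,26,12,135),hook=rect(0,0,90,90,10))
E
cat > loc.py <<'E'
from h import *
I=lambda n:cv2.imread(f"pics/{n}0.png")
G={n:grads(I(n)) for n in("top","side")}
items=[("head","head",(179.25,169),126,.1),("rest","rest",(182.8,223.8),72,-.4),("rack","rack",(307.6,172.6),30,.03)]+[(f"b{i}","block",uv,24,0) for i,uv in enumerate([(249,215),(283,213),(313.6,220),(345,213)])]+[("basket","basket",(405,212),42,0),("hook","hook",(389,165),10,0)]
for nm,m,uv,z,y in items:
    p=back("top",uv,z); r=[fit(M[m],g,(p[0],p[1],y)) for g in (G,{"top":G["top"]},{"side":G["side"]})]
    print(nm,*[np.round(q,2).tolist() for q,_ in r],*[int(f) for _,f in r])
E
python3 loc.py
```

```text
head [575.72, 273.27, 0.09] [575.33, 273.62, 0.11] [578.2, 268.25, 0.2] -1740 -1103 -697
rest [426.72, 275.75, -0.36] [426.27, 276.51, -0.36] [426.53, 272.52, -0.36] -1324 -871 -475
rack [588.31, -82.64, 0.05] [588.84, -80.61, 0.05] [587.72, -84.31, 0.05] -12426 -5410 -7445
b0 [456.7, 92.19, -0.08] [456.43, 92.09, -0.08] [457.06, 92.21, -0.08] -1434 -839 -596
b1 [461.09, -9.45, 0.0] [461.07, -9.12, 0.08] [461.14, -9.25, -0.07] -1543 -840 -723
b2 [444.82, -105.06, 0.09] [445.16, -105.0, 0.1] [444.41, -105.47, 0.06] -1791 -880 -916
b3 [462.23, -196.29, -0.0] [463.9, -195.66, 0.01] [462.03, -197.04, -0.01] -1674 -868 -817
basket [470.79, -378.68, 0.11] [471.92, -379.67, 0.13] [469.6, -373.14, 0.11] -2201 -873 -1467
hook [617.73, -333.41, 0.0] [618.44, -332.9, -0.01] [617.05, -339.03, -0.01] -3072 -1277 -2091
```

```bash
python3 - <<'E'
from h import *
P=dict(head=[("head",575.5,273.4,.1)],rest=[("rest",426.5,275.75,-.36)],rack=[("rack",588.3,-82.6,.05)],block=[(0,456.7,92.2,-.08),(0,461.1,-9.4,0),(0,444.8,-105,.09),(0,462.2,-196.3,0)],basket=[(0,470.8,-378.7,.11)],hook=[(0,617.7,-333.4,0)])
for n,(u0,v0,w,h,s) in dict(top=(165,150,265,90,3),side=(260,120,180,200,3)).items():
    im=cv2.imread(f"pics/{n}0.png")[v0:v0+h,u0:u0+w]; im=cv2.resize(im,None,fx=s,fy=s,interpolation=cv2.INTER_CUBIC)
    for m,L in P.items():
        for _,x,y,a in L:
            for A,B in M[m]:
                q=proj(n,np.array([A,B])@Rz(a).T+[x,y,0]); q=np.int32(np.round(((q-[u0,v0]+.5)*s-.5)*16))
                cv2.line(im,tuple(map(int,q[0])),tuple(map(int,q[1])),(0,0,255),1,cv2.LINE_AA,4)
    cv2.imwrite(f"pics/ov_{n}.png",im)
E
```

```text
(no output)
```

View pics/ov_top.png

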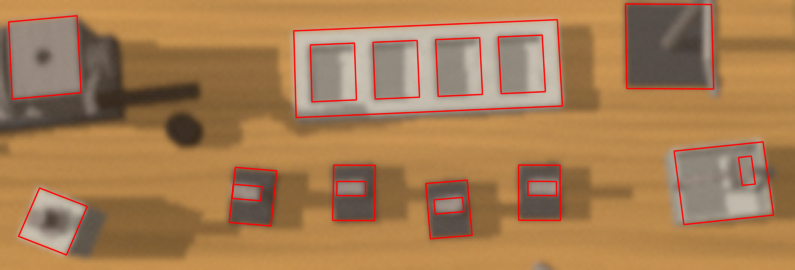

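View pics/ov_side.png

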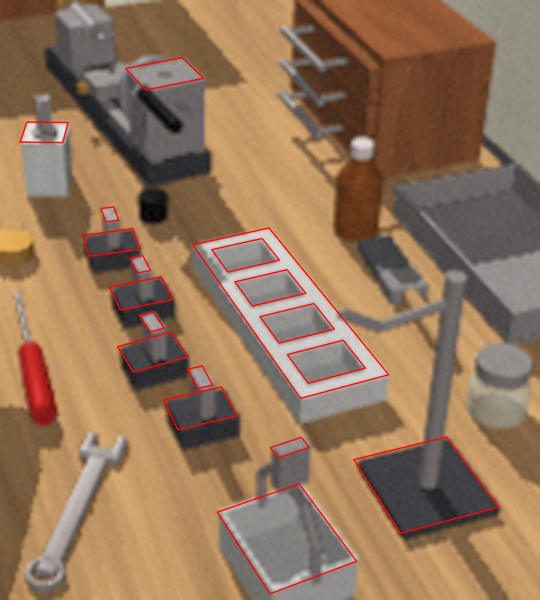

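```bash
python3 - <<'E'
from h import *
s=8; out=[]
for n,u0,v0 in (("side",308,232),("side",285,158),("top",330,195),("side",282,188)):
    im=cv2.imread(f"pics/{n}0.png")[v0:v0+36,u0:u0+48]; im=cv2.resize(im,None,fx=s,fy=s,interpolation=cv2.INTER_CUBIC)
    im=cv2.convertScaleAbs(im,alpha=1.3,beta=10)
    for x,y,a in [(456.7,92.2,-.08),(462.2,-196.3,0)]:
        for A,B in M["block"]:
            q=proj(n,np.array([A,B])@Rz(a).T+[x,y,0]); q=np.int32(np.round(((q-[u0,v0]+.5)*s-.5)))
            cv2.line(im,tuple(map(int,q[0])),tuple(map(int,q[1])),(0,0,255),1)
    out.append(im)
cv2.imwrite("pics/z1.png",np.vstack([np.hstack(out[:2]),np.hstack(out[2:])]))
E
```

```text
(no output)
```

View pics/z1.png

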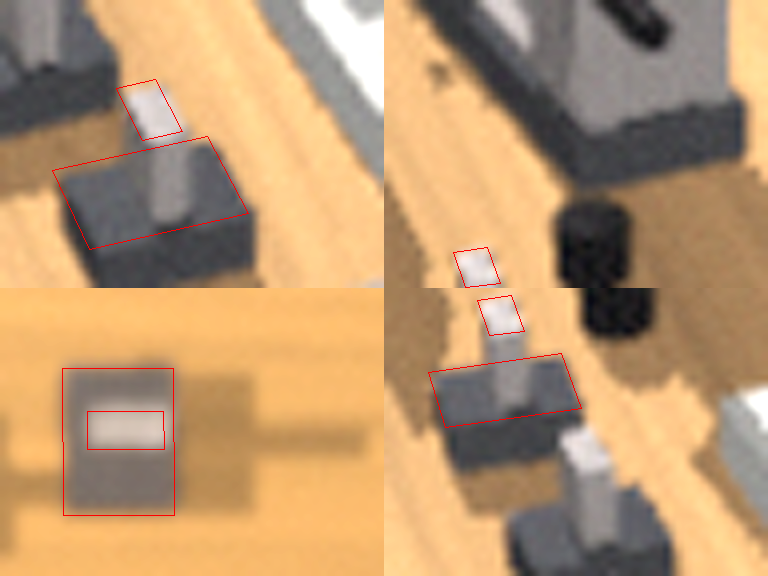

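```bash
cat >> h.py <<'E'
def pose(x,y,z,yaw):
    """tool down, choose of yaw/yaw+180 the one nearest the present joints"""
    q0=get_obs()["joint_pos"];best=None
    for k in(-360,-180,0,180):
        q=solve_ik([x,y,z],[180,0,yaw+k])
        if q is not None:
            c=np.abs(np.array(q)-q0).max()+.02*abs(q[5])
            if best is None or c<best[0]: best=(c,yaw+k)
    if best is None: raise RuntimeError(f"no ik {x,y,z,yaw}")
    return [x,y,z],[180,0,best[1]]
def go(x,y,z,yaw): goto(*pose(x,y,z,yaw))
def lin(x,y,z,speed=150): move_l([x,y,z],None,speed)
def F(): return np.array(get_obs()["wrist_force"])
def descend(x,y,z0,z1,lim,step=2,speed=40):
    """lower until the upward force has grown by lim; returns z, grown force"""
    f0=F()[2]; z=z0
    while z>z1:
        z=max(z-step,z1); lin(x,y,z,speed); f=F()[2]-f0
        if abs(f)>lim: break
    return z,f
def snap(tag,crops,s=4):
    out=[]
    for n,u,v,w,h in crops:
        im=get_image(n)[int(v):int(v+h),int(u):int(u+w),::-1]; out.append(cv2.resize(im,None,fx=s,fy=s,interpolation=cv2.INTER_CUBIC))
    H=max(o.shape[0] for o in out); cv2.imwrite(f"pics/{tag}.png",np.hstack([cv2.copyMakeBorder(o,0,H-o.shape[0],0,4,0) for o in out]))
HEAD=np.array([575.5,273.4,.10])
def lathe(p,h=None):
    h=HEAD if h is None else h
    return Rz(h[2])@np.array(p,float)+[h[0],h[1],0]
E
python3 - <<'E'
from h import *
G={n:grads(cv2.imread(f"pics/{n}0.png")) for n in("top","side")}
sq=rect(0,0,16,16,118)
for g in (G,{"top":G["top"]},{"side":G["side"]}): print("pin",fit(sq,g,(426.5,275.7,0),r=6,yr=.75,ny=13))
# dark hole centroid in top view
im=cv2.imread("pics/top0.png").astype(float).mean(2)[163:175,173:186]; w=np.clip(np.median(im)-25-im,0,None)
v,u=np.mgrid[163:175,173:186]; uv=((u*w).sum()/w.sum(),(v*w).sum()/w.sum()); print("hole",uv,back("top",uv,126))
E
```

```text
pin (array([ 4.26973344e+02,  2.74843733e+02, -2.90227821e-01]), np.float64(-365.7113148720197))
pin (array([ 4.25692782e+02,  2.76027754e+02, -2.46410785e-01]), np.float64(-219.91991036901766))
pin (array([ 4.27415239e+02,  2.74124824e+02, -2.20301509e-01]), np.float64(-155.09146465254372))
hole (np.float64(178.9420018709074), np.float64(168.44808231992513)) [575.82498435 274.76262885 126.        ]
```

```bash
python3 - <<'E'
from h import *
go(426.7,275.2,170,-16.5); grip(60,40)
lin(426.7,275.2,84,120); grip(0,50); o=get_obs(); print(o["grip_width"],o["grip_force"],o["wrist_force"],o["t"])
lin(426.7,275.2,180,120); o=get_obs(); print(o["grip_width"],o["wrist_force"],o["moment"],o["ee_rot"])
b=lathe((0,0,0)); go(b[0],b[1],126+66+12+20,-16.5)
o=get_obs(); print(o["tcp_pos"],o["ee_rot"],o["t"],o["wrist_force"])
snap("pinheld",[("top",140,130,80,80),("side",260,90,80,80)],5)
E
```

```text
17.243603058085448 48.79985399544239 [-0.33859785 -0.92347122  4.80269237] 4.6333
17.086036480236274 [ 0.66098154 -0.2386196  -1.88144165] [-0.03162282 -0.02106467  0.04503929] [-1.79910932e+02 -1.01351827e-01  1.63501087e+02]
[574.51989922 273.01843281 222.19163776] [-179.89212458   -0.19708001  163.46763751] 6.25 [-0.27511069  0.52050094 -1.28432671]
```

View pics/pinheld.png

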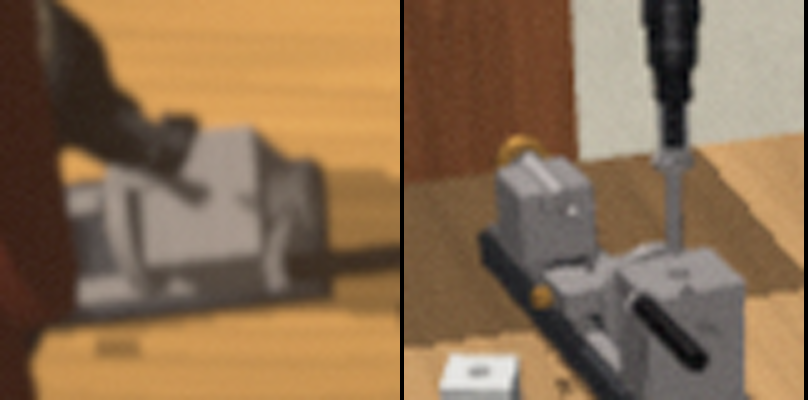

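```bash
python3 - <<'E'
from h import *
c=cv2.resize(cv2.imread("pics/pinheld.png")[:,404:804],(80,80),interpolation=cv2.INTER_AREA)
cv2.imwrite("pics/phz.png",cv2.resize(c[28:64,38:74],(720,720)[:2] and (600,600),interpolation=cv2.INTER_CUBIC))
o=get_obs();t=np.array(o["tcp_pos"])
R=Rz(np.radians(o["ee_rot"][2])); print("tool",t)
print("tip pred",proj("side",[t[0],t[1],t[2]-78])-[260,90],"collar",proj("side",[t[0],t[1],t[2]-9])-[260,90])
for p in ([575.5,273.4,126],[575.8,274.8,126]): print("hole pred",proj("side",p)-[260,90])
g=c.astype(float).mean(2)
for r in (38,42,46): print(r,g[r,46:62].astype(int))
for r in range(52,58): print(r,g[r,46:66].astype(int))
E
```

```text
tool [573.40746836 273.31073595 222.1562421 ]
tip pred [[53.60017006 49.39566523]] collar [[53.17437246 31.04406264]]
hole pred [[54.26129904 53.9683648 ]]
hole pred [[54.22593238 53.79535708]]
38 [ 94  98 100 104 105 102  97  99  97  93  90  93  92  93  96  93]
42 [ 91  91  88  93  98 102  99 102 101  91  94  97  94  95  92  90]
46 [ 96  97  93  93  88  87  92 101  98  89  94 100 101  99  97  94]
52 [135 133 136 146 149 151 146 150 153 150 151 150 150 152 149 149 149 140
 121 100]
53 [152 149 148 152 153 154 146 142 141 140 140 147 148 149 149 150 149 149
 140 119]
54 [151 153 152 152 151 149 139 123 119 119 118 140 148 148 151 150 147 150
 148 139]
55 [151 153 154 154 151 151 143 129 124 123 125 140 149 150 150 148 150 149
 148 150]
56 [143 153 154 152 153 153 152 151 145 141 133 143 150 150 148 148 148 142
 139 139]
57 [128 142 143 149 153 154 154 153 149 135 111 121 141 142 139 135 129 122
 118 117]
```

View pics/phz.png

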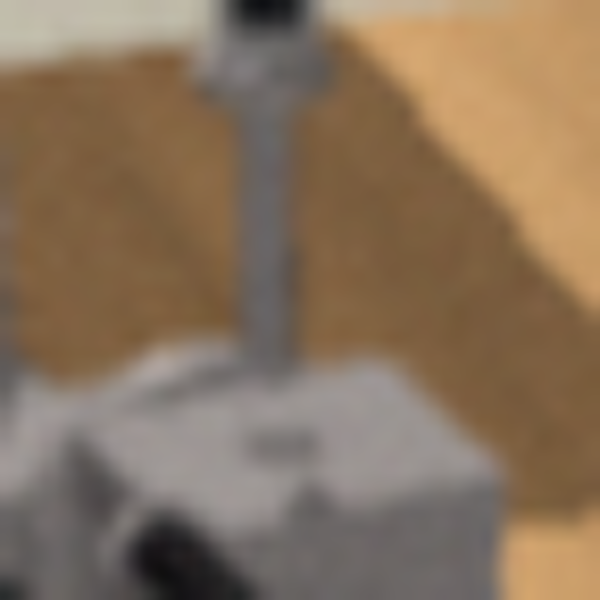

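```bash
cat >> h.py <<'E'
def tcp(): return np.array(get_obs()["tcp_pos"])
def fine(x,y,z,speed=60,n=2):
    """straight move, then trim the command so that the measured tcp is at the goal; returns the command"""
    g=np.array([x,y,z],float); c=g.copy(); lin(*c,speed)
    for _ in range(n):
        wait(.25); e=g-tcp()
        if np.abs(e).max()<.3: break
        c=c+np.clip(e,-3,3); lin(*c,30)
    return c
E
python3 - <<'E'
from h import *
print(tcp()); wait(.3); print(tcp(),get_obs()["ee_rot"],F())
c=fine(575.6,273.8,215); wait(.2); print(c,tcp(),F())
z,f=descend(c[0],c[1],c[2],c[2]-31,5,step=2,speed=40); print(z,f,tcp(),F(),get_obs()["moment"],get_obs()["t"])
E
```

```text
[573.40746836 273.31073595 222.1562421 ]
[574.79092744 273.60768544 223.98668445] [-1.79993590e+02 -1.17126538e-02  1.63537016e+02] [-0.49478594  0.16416009 -1.84335893]
[575.6 273.8 215. ] [575.69258384 273.78195226 215.16215524] [-0.4820967   0.4570738  -2.19519008]
184.0 1.6737268992496532 [575.59734922 273.76940652 183.94415442] [ 1.10214836 -0.39073886 -0.52146318] [-0.21682682 -0.30141472 -0.0098522 ] 11.4
```

```bash
python3 - <<'E'
from h import *
z,f=descend(575.6,273.8,184,178,4,step=1,speed=30); print(z,f,tcp(),F())
t=tcp(); grip(50); wait(.4); lin(575.6,273.8,240,200); print(F(),get_obs()["t"])
c=lathe((-53,-120,0)); go(c[0]-110,c[1],250,5.7)  # clear of the view
snap("pinin",[("top",150,140,90,60),("side",270,100,75,60)],5)
E
```

```text
180 6.6482306690299176 [576.04644865 273.94794712 181.62618834] [-0.46671301 -2.00457282  6.12676749]
[ 0.17594518 -0.18092103  0.12832397] 13.6667
```

View pics/pinin.png

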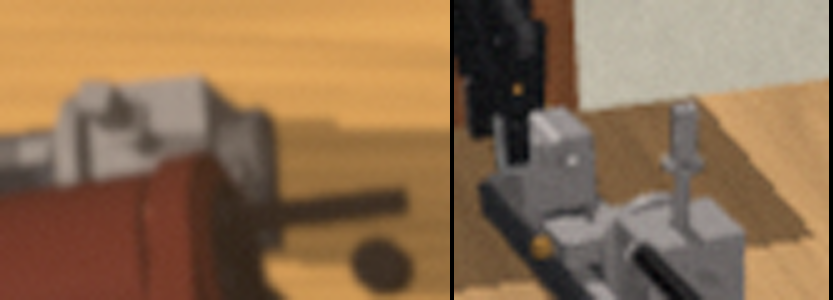

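```bash
python3 - <<'E'
from h import *
yw=np.degrees(HEAD[2]); ax=lathe((1,0,0))-lathe((0,0,0))
P=lambda x,z:lathe((x,-128,z))
grip(0,40)
p=P(-110,200); go(*p,yw); p=P(-110,112); lin(*p,150); wait(.2); f0=F()@ax; print(tcp(),f0)
x=-110; log=[]
while x<25:
    x+=4 if x<-88 else 2.5
    lin(*P(x,112),25); wait(.12); f=F()@ax-f0; log.append((x,round(f,1)))
    if f<-9: break
print(log); print(tcp(),F(),get_obs()["t"], (Rz(-HEAD[2])@(tcp()-lathe((0,0,0))))[:2])
snap("crank",[("top",150,120,90,90),("side",270,90,75,80)],5)
E
```

```text
[480.01532519 135.27029818 113.52287727] -0.516128271852609
[(-106, np.float64(0.9)), (-102, np.float64(0.3)), (-98, np.float64(0.7)), (-94, np.float64(0.7)), (-90, np.float64(1.4)), (-86, np.float64(0.3)), (-83.5, np.float64(0.6)), (-81.0, np.float64(1.2)), (-78.5, np.float64(0.3)), (-76.0, np.float64(-0.2)), (-73.5, np.float64(0.5)), (-71.0, np.float64(0.9)), (-68.5, np.float64(-0.2)), (-66.0, np.float64(-0.3)), (-63.5, np.float64(-6.5)), (-61.0, np.float64(-12.6))]
[522.68178963 139.39392022 111.58226981] [-12.92469517  -2.12677293  10.02949945] 22.65 [ -65.93262412 -128.06358515]
```

View pics/crank.png

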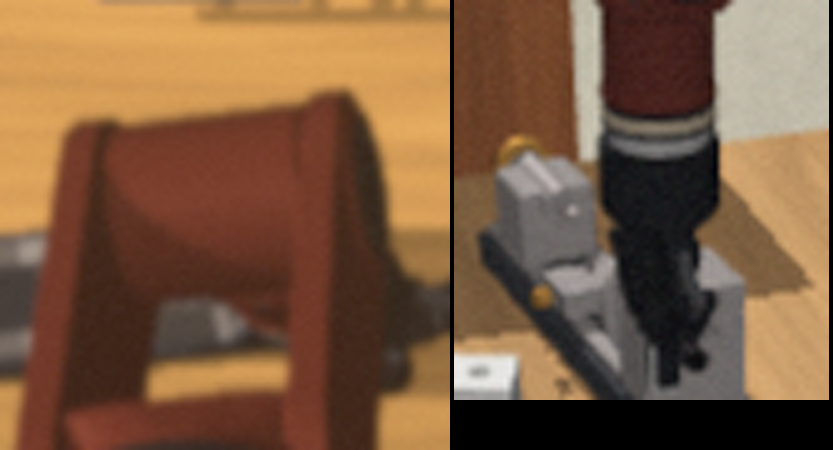

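```bash
cat > arc.py <<'E'
from h import *
import sys
th,end,dx=float(sys.argv[1]),float(sys.argv[2]),float(sys.argv[3])
X=lathe((1,0,0))-lathe((0,0,0)); Z=np.array([0,0,1])
B=lambda th,o=0:lathe((-70*np.sin(th)+dx-o,-128,85+70*np.cos(th)-25))
lin(*B(th,8),60); wait(.3); f0=F(); log=[]
while th>end:
    th-=.04; lin(*B(th),30); wait(.1); f=F()-f0
    t=-(f@X*np.cos(th)+f[2]*np.sin(th)); log.append((round(th,2),round(float(t),1),round(float(-f@X),1)))
    if t>8: break
print(log,tcp(),F(),get_obs()["t"])
E
python3 arc.py .78 -.55 -19
```

```text
[(0.74, 1.0, 0.3), (0.7, 2.1, 3.0), (0.66, 2.9, 4.9), (0.62, 3.5, 6.9), (0.58, 4.0, 8.0), (0.54, 4.1, 9.0), (0.5, 3.7, 7.9), (0.46, 4.1, 6.8), (0.42, 3.7, 5.9), (0.38, 3.3, 4.4), (0.34, 2.0, 3.0), (0.3, 2.6, 3.4), (0.26, 2.2, 3.0), (0.22, 2.1, 2.6), (0.18, 2.6, 2.9), (0.14, 2.5, 2.7), (0.1, 1.5, 1.6), (0.06, 1.4, 1.4), (0.02, 1.1, 1.1), (-0.02, 1.7, 1.7), (-0.06, 0.3, 0.2), (-0.1, 0.6, 0.6), (-0.14, 1.2, 1.2), (-0.18, 0.5, 0.5), (-0.22, 1.9, 1.8), (-0.26, 1.2, 1.1), (-0.3, 0.6, 0.8), (-0.34, -0.2, 0.0), (-0.38, 1.4, 1.3), (-0.42, -0.2, -0.3), (-0.46, -0.1, -0.1), (-0.5, 0.5, 0.5), (-0.54, 0.5, 1.2), (-0.58, -0.0, 0.2)] [607.71323183 147.96277646 118.4655032 ] [ 0.14507889  0.13170547 -0.34007673] 35.6
```

```bash
python3 - <<'E'
from h import *
t=tcp(); lin(t[0]-15,t[1],118,100); lin(t[0]-15,t[1],240,250); lin(440,150,240,300)
for n in("top","side"): cv2.imwrite(f"pics/{n}1.png",get_image(n)[:,:,::-1])
o=[cv2.resize(cv2.imread(f"pics/{n}1.png")[b:b+60,a:a+75],None,fx=5,fy=5,interpolation=cv2.INTER_CUBIC) for n,a,b in(("top",160,145),("side",270,100))]
cv2.imwrite("pics/c2.png",np.hstack(o)); print(get_obs()["t"])
E
```

```text
37.3
```

View pics/c2.png

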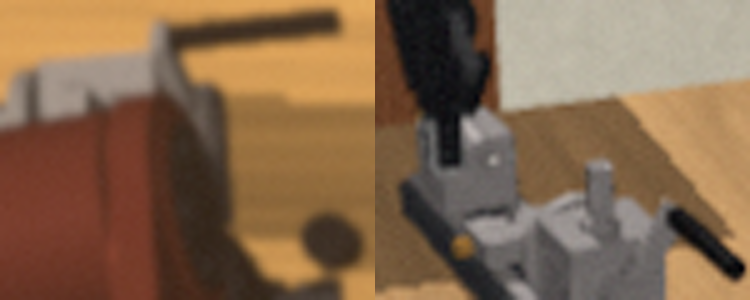

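```bash
python3 - <<'E'
from h import *
go(575.8,273.8,235,-16.5); lin(575.8,273.8,186,120); wait(.2)
z,f=descend(575.8,273.8,186,166,18,step=2,speed=30); wait(.2); print(z,f,tcp(),F())
lin(575.8,273.8,240,250); print(get_obs()["t"])
E
```

```text
166 18.47205327271699 [577.28751149 274.47741028 172.20771203] [-5.36686703 -1.762681   18.57958217]
41.975
```

```bash
cat > loc2.py <<'E'
from h import *
G={}
for n in("top","side"):
    im=get_image(n)[:,:,::-1]; cv2.imwrite(f"pics/{n}2.png",im); G[n]=grads(im)
def show(nm,segs,i):
    r=[fit(segs,g,i,yr=.15,ny=7) for g in (G,{"top":G["top"]},{"side":G["side"]})]
    print(nm,*[np.round(q,2).tolist() for q,_ in r],*[int(f) for _,f in r])
show("rackout",rect(0,0,90,270,30),(588.3,-82.6,.05))
show("rackholes",M["rack"][4:],(588.3,-82.6,.05))
for i,p in enumerate([(456.7,92.2,-.08),(461.1,-9.4,0),(444.8,-105,.09),(462.2,-196.3,0)]): show(i,M["block"],p)
show("basket",M["basket"],(470.8,-378.7,.11))
print([(round(d["score"],2),np.round(d["extent"]).astype(int).tolist()) for d in spot_in("block0","top") if d["score"]>.2])
E
python3 loc2.py
```

```text
rackout [587.87, -82.0, 0.06] [588.36, -81.55, 0.06] [587.33, -82.58, 0.06] -5536 -2797 -2783
rackholes [586.92, -81.14, 0.06] [587.99, -79.25, 0.07] [586.64, -85.74, 0.06] -3860 -2097 -2157
0 [456.65, 91.96, -0.09] [456.39, 92.24, -0.09] [456.96, 89.54, -0.12] -1571 -946 -633
1 [452.38, -9.83, -0.08] [454.96, -7.6, -0.06] [450.92, -14.78, -0.17] -1269 -533 -830
2 [444.88, -105.14, 0.08] [445.25, -105.13, 0.08] [444.5, -105.04, 0.1] -1898 -991 -910
3 [462.29, -196.27, -0.01] [463.58, -195.79, 0.02] [461.93, -196.67, -0.02] -1765 -954 -822
basket [470.37, -367.92, 0.14] [470.79, -367.0, 0.15] [470.98, -376.2, 0.12] -1871 -957 -1114
[(0.78, [346, 214, 17, 19]), (0.58, [250, 216, 14, 20]), (0.51, [271, 217, 15, 20]), (0.49, [316, 219, 16, 24])]
```

```bash
cat >> h.py <<'E'
RACK=np.array([587.7,-82.0,.058])
def hole(k): return Rz(RACK[2])@[0,k,0]+[RACK[0],RACK[1],0]
def pick(b):
    yw=np.degrees(b[2])+90
    grip(45,60); go(b[0],b[1],110,yw); lin(b[0],b[1],30,120); wait(.15); grip(0,60); w=get_obs()["grip_width"]
    t=tcp(); lin(b[0],b[1],95,150); o=get_obs(); print("picked",w,o["grip_width"],t,o["t"]); return o["grip_width"]
def seat(k):
    h=hole(k); yw=np.degrees(RACK[2])+90
    go(h[0],h[1],85,yw); c=fine(h[0],h[1],72,100)
    z,f=descend(c[0],c[1],c[2],c[2]-36,10,step=3,speed=60); wait(.1); o=get_obs(); print("down",z,f,o["tcp_pos"],o["wrist_force"],o["moment"],o["grip_width"],o["t"]); return o["tcp_pos"]
def press(x,y):
    grip(40); lin(x,y,95,200); grip(0); lin(x,y,73,120); z,f=descend(x,y,73,60,22,step=2,speed=60); t=tcp(); lin(x,y,110,250); print("press",z,f,t,get_obs()["t"]); return t
E
python3 - <<'E'
from h import *
G={n:grads(cv2.imread(f"pics/{n}2.png")) for n in("top","side")}
p=back("top",(271,217),24)
for g in (G,{"top":G["top"]},{"side":G["side"]}): print(fit(M["block"],g,(p[0],p[1],0),r=9,yr=.8,ny=17))
pick((456.5,92.2,-.085)); t=seat(96)
if t[2]<40: press(t[0],t[1])
E
```

```text
(array([4.55506678e+02, 2.04077487e+01, 9.35514001e-02]), np.float64(-1528.198224614603))
(array([4.56277069e+02, 2.02986918e+01, 1.08556348e-01]), np.float64(-827.2777228744941))
(array([4.54639075e+02, 2.07892047e+01, 8.43890750e-02]), np.float64(-718.623116278475))
picked 12.964977535076763 13.34187388384519 [457.15731403  92.1778782   30.55850409] 45.5667
down 36.00747746591382 3.3768477618353208 [583.10458645  13.52513593  36.67844661] [ 1.62647339 -4.99980509 -0.34886374] [-0.94484366 -0.13966994 -0.09838021] 12.651304408876754 50.5917
press 61 23.07184310244365 [583.8860617   13.44004821  66.00530005] 54.0583
```

```bash
cat > do.py <<'E'
from h import *
import sys
for b,k in (((455.5,20.4,.093),32),((444.9,-105.1,.085),-32),((462.4,-196.2,0),-96)):
    w=pick(b)
    if w<9: print("missed",k); break
    t=seat(k)
    if t[2]>42: print("not seated",k); break
    if abs(press(t[0],t[1])[2]-66)>1.5: print("press?",k); break
E
python3 do.py
```

```text
picked 13.180520599579909 13.23944513152048 [456.30254343  20.45978851  30.66287126] 57.0667
down 35.99958690733146 2.818078865022464 [586.9306946  -50.14238424  36.71111858] [ 1.26931307  1.00632797 -0.09211526] [ 0.06926345 -0.20444807  0.0026645 ] 13.038572184286792 62.0917
press 61 23.19913643648616 [587.72008896 -50.27920634  66.03098609] 65.5583
picked 13.175898411618736 12.83004198144921 [ 445.54304981 -105.33939874   30.59994789] 68.65
down 35.98357075197465 2.2125727023412374 [ 590.56655497 -114.20637127   36.70004178] [ 1.43793027 -0.21675018 -0.63373233] [-0.03119572 -0.22801853  0.00187047] 12.997738441296933 73.6667
press 61 23.69542541346334 [ 591.32910618 -114.45078551   66.04226502] 77.1333
picked 13.219671635943948 13.28567006051425 [ 463.11218514 -196.68375526   30.68330815] 80.225
down 36.00498406769101 2.4261136986862817 [ 594.20621555 -178.06851838   36.74533737] [0.63809204 0.43624873 0.70863091] [ 0.14509037 -0.16295853 -0.06005539] 13.06913063684906 85.2
press 61 23.206770562267653 [ 594.91414726 -178.33215028   66.03585085] 88.6667
```

```bash
cat > loc3.py <<'E'
from h import *
go(400,250,250,90)
seg=lambda *p:list(zip(p[:-1],p[1:]))
M["basket"]+= [((13*s,t*6,100),(13*s,t*6,135)) for s in(-1,1) for t in(-1,1)]
H={}
H["hook"]=M["hook"]+rect(0,0,90,90,0)[:1]+[((s*8,t*8,60),(s*8,t*8,225)) for s in(-1,1) for t in(-1,1)]
G={};IM={}
for n in("top","side"):
    im=get_image(n)[:,:,::-1].copy(); cv2.imwrite(f"pics/{n}3.png",im); G[n]=grads(im); IM[n]=im
def show(nm,segs,i):
    r=[fit(segs,g,i,yr=.15,ny=7,r=12) for g in (G,{"top":G["top"]},{"side":G["side"]})]
    print(nm,*[np.round(q,2).tolist() for q,_ in r],*[int(f) for _,f in r]); return r[0][0]
b=show("basket",M["basket"],(470.8,-376,.11)); h=show("hook",M["hook"],(617.7,-335,0))
hb=seg((0,0,200),(-60,0,196),(-92,0,217)); arch=seg((0,-24,95),(0,24,95))
out=[]
for n,u0,v0 in(("top",370,135),("side",330,210)):
    s=5; im=cv2.resize(IM[n][v0:v0+115,u0:u0+78],None,fx=s,fy=s,interpolation=cv2.INTER_CUBIC)
    for p,S in((b,M["basket"]+arch),(h,M["hook"]+hb)):
        for A,B in S:
            q=np.int32(np.round((proj(n,np.array([A,B])@Rz(p[2]).T+[p[0],p[1],0])-[u0,v0]+.5)*s-.5)); cv2.line(im,tuple(map(int,q[0])),tuple(map(int,q[1])),(0,0,255),1)
    out.append(im)
cv2.imwrite("pics/bh.png",np.hstack(out))
E
python3 loc3.py
```

```text
basket [469.8, -378.88, 0.11] [471.45, -379.53, 0.12] [468.49, -372.89, 0.11] -2283 -1020 -1358
hook [617.74, -333.39, 0.0] [618.38, -332.95, -0.01] [617.02, -339.49, -0.0] -3056 -1336 -2022
```

View pics/bh.png

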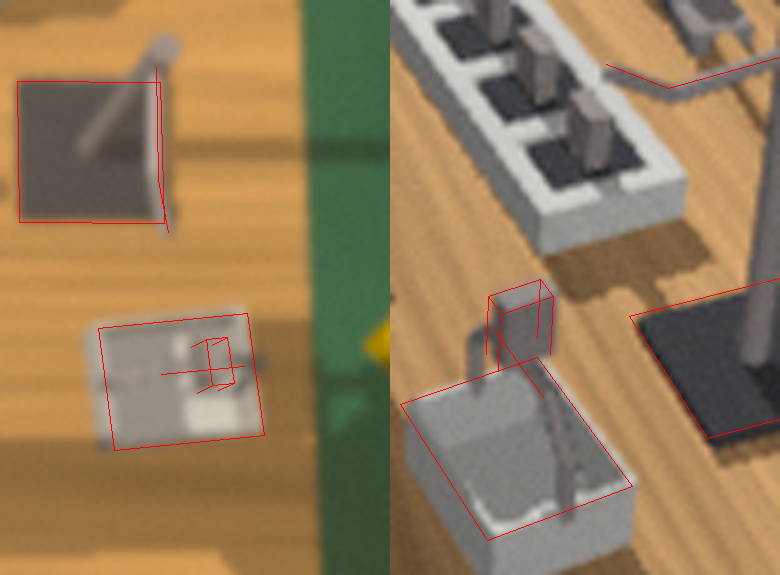

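```bash
python3 - <<'E'
from h import *
bx,by,ba=470.3,-378.3,.11; hx,hy=617.7-60,-332.
grip(45,60); go(bx,by,190,np.degrees(ba)); lin(bx,by,104,120); wait(.2); print(tcp()); grip(0,60); print(get_obs()["grip_width"])
lin(bx,by,180,120); lin(bx,by,242,150); wait(.2); o=get_obs(); print(o["grip_width"],o["wrist_force"],o["tcp_pos"],o["ee_rot"])
if o["grip_width"]>8:
    y=o["ee_rot"][2]; yt=min((0,180,-180),key=lambda k:abs(k-y))
    move_l([488,hy,242],[180,0,yt],120); c=fine(488,hy,240); print(tcp(),c)
    snap("bapp",[("top",370,115,78,110),("side",330,150,78,130)],4)
    print(get_obs()["t"],get_obs()["grip_width"])
E
```

```text
[ 470.98385655 -378.97542434  105.30679824]
11.35488280496808
11.265691436940582 [-0.33800366  0.22116211 -2.47013959] [ 469.45226367 -377.47243654  239.87567874] [-1.79834014e+02  1.30436435e-01  6.29938498e+00]
[ 487.92383022 -332.23783141  240.0413946 ] [ 488. -332.  240.]
97.4917 11.176481408543388
```

View pics/bapp.png

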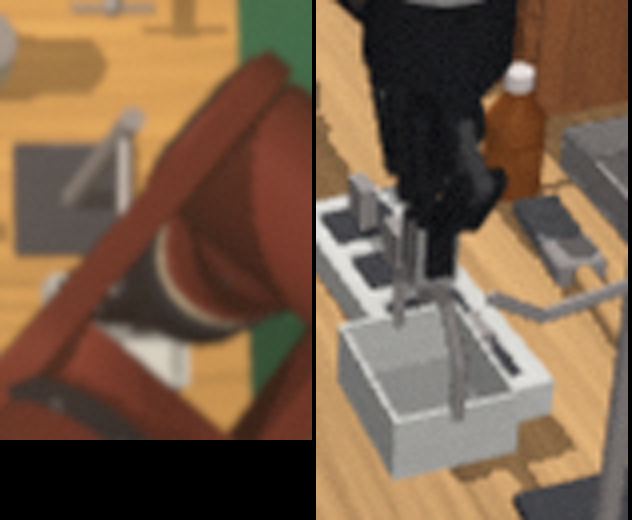

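```bash
python3 - <<'E'
from h import *
f0=F(); x=488
while x<557.7:
    x=min(x+12,557.7); lin(x,-332,240,80); d=F()-f0
    if np.abs(d).max()>5: print("contact",x,d); break
else:
    c=fine(557.7,-332,240); z,f=descend(c[0],c[1],c[2],206,1.8,step=3,speed=50); wait(.2); print(z,f,tcp(),F(),get_obs()["grip_width"])
print(tcp(),get_obs()["t"])
snap("bon",[("side",330,150,78,130)],4)
E
```

```text
210.0 3.1474196079308467 [ 558.38766816 -332.39281943  210.98979516] [0.83651109 0.26247748 1.25455863] 11.222420869356029
[ 558.38766816 -332.39281943  210.98979516] 102.4667
```

```bash
python3 - <<'E'
from h import *
lin(557.9,-332.2,209.5,30); grip(30); wait(.5); lin(557.9,-332.2,300,120); lin(450,-150,320,250); wait(.5)
a=get_image("side")[:,:,::-1]; b=get_image("top")[:,:,::-1]
cv2.imwrite("pics/side9.png",a)
A=cv2.resize(a[110:290,250:440],None,fx=3,fy=3,interpolation=cv2.INTER_CUBIC)
cv2.imwrite("pics/fin.png",A); print(get_obs()["t"],tcp())
E
```

```text
106.1 [ 450.04778985 -150.09191998  319.97451185]
```

View pics/fin.png

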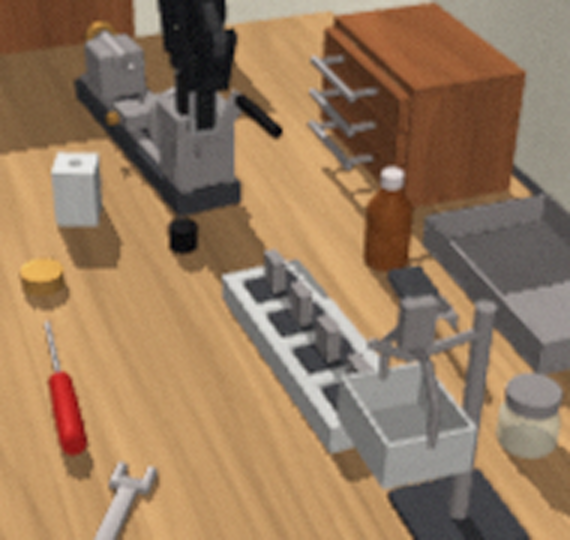

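```bash
python3 -c "
from station import *
wait(1); print(sign_off())"
```

```text
the job is handed in; nothing more can be done
None
```

The job is handed in. The locking pin is fully home in the spindle, all four tool blocks are pressed flush in the rack, and the basket hangs on the hook with the oil bottle still standing.

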